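Park the locking pin and dock the two-way radio

ROBOT

A 7-joint arm with a two-finger parallel gripper is mounted at the origin on the work surface. World frame = base frame: x ahead of the robot, y to its left, z up, the work surface at z = 0. Lengths are in m, angles in rad, forces in N, time in s.
With the tool pointing down it reaches from about 0.425 to 0.875 m from the base axis. Payload 4.7 kg.
Tool frame: the origin (TCP) lies midway between the tips of the shut fingers; the grasp point (between the pads) lies 19 mm behind it (ctrl.grip_point_offset is the distance from the TCP to the grasp point, in m); z points along the fingers, y is the line along which they close (so a half turn about z gives the same grasp; the last joint's range is limited). The gripper opens to 87 mm and grips with 3 to 60 N. Pads are 19 mm wide; open, the fingers measure 117 mm over their backs; the gripper's body (75 mm by 190 mm) begins 51 mm behind the grasp point.
Start: joints at [-1.284, 0.321, -0.07, 1.45, 0.023, 1.371, -0.057], TCP at [0.175, 0.626, 0.223] pointing down, gripper open.
Joint ranges: [-2.86, 2.86], [-0.3, 2.09], [-1.38, 1.24], [0.06, 2.45], [-1.56, 4.7], [0.09, 2.05], [-2.69, 2.69]. Speed limits (rad/s): [2.57, 2.57, 3.14, 3.14, 3.14, 3.14, 3.14].

INTERFACE

Orientations are given as a rotation vector (axis times angle).
In Python, from bench import ctrl gives the robot as it stands. The module is installed in compiled form; this text tells all that it offers.
- The arm moves only by the shell command python3 -m handwheel 'ROWS' [OPENING] [FORCE]. ROWS is JSON, a list of rows, each an object of numbers: "x", "y", "z": the shift along the tool's x, y, z in m; "wx", "wy", "wz": the turn, a rotation vector about the tool's x, y, z in degrees. A call has 1 to 10 rows; each row is the pose to reach, as a shift and turn from the pose commanded when the call began, along the tool's axes at that moment; what a row does not reach only later rows make up. A row lasts 1/12 s, in which the tool goes at most 41.7 mm and 7.16 degrees, less where a joint would pass 70% of its speed; a pose out of reach is approached as far as the arm can. A call with a gripper value outside its range is refused whole. OPENING is the finger opening in m, from 0 to 0.087, set as the call begins (- or left out, the last holds). The fingers move at their own pace and stop on an object; FORCE is the grip in N (left out, the last holds). Time passes only in rows, so rows that repeat a pose let the fingers close. It gives the time, the measured TCP pose, the force, the opening and the grip force at its end, in the units of the state.
- ctrl.get_state(): the state, without advancing time (a new reading comes with each control period).
- ctrl.get_image(name): name is "scene" or "top" or "wrist"; returns a dict with "image" (420x560x3 uint8, red, green, blue), "K" (3x3 intrinsics, pixels), "k1" (the pictures are not rectified: a ray, as slopes to the right and down, at radius r is drawn at 1 + k1 r^2 times it, then the intrinsics apply), "world_to_cam" (4x4, takes a point from world to camera coordinates); the wrist camera has in their place "hand_eye" (4x4, takes a point from camera to tool coordinates, whose origin is the TCP and whose axes are the flange's). Camera axes: x right, y down, z forward; pixel columns grow to the right and rows downward; lengths in m; the calibration is good to about 2 mm. A picture is of the moment at which its call begins: read the wrist's pose just before it. There is no depth.
- ctrl.close_job(): hands the job in; it is judged then, once.
The state is a dict: "time": time; "joint_positions": joint angles; "qd": joint speeds; "joint_torque": joint torques, N m; "position": TCP position; "tool_rot": TCP orientation; "ft_force": force on the tool from outside, world axes, zero at the start; "torque": the same for the moment, N m; "grip_width": opening from 0.0 (shut) to 1.0 (fully open); "grip_force": force on a finger pad.
Only numpy, scipy, OpenCV 4.12 (cv2) and the standard library are available. Lean on these libraries where they do the work, as an engineer would, in place of code of your own. Each camera call takes 0.05 s, during which the arm holds its last target. There are 200 camera calls.

TASK

Two identical docking slides stand on the bench: one sled carries a handheld two-way radio with a stub antenna and a keypad, the other a plain battery pack. On the radio's slide, pull the spring pin up by its wing grip, give it a quarter turn and let it settle in its rest notch so that it stays out by itself; then push that sled fully home against its contact block, leaving the pin parked. Leave the pin of the battery pack's slide alone.

Things in the scene. Friction and masses are not known exactly. Their poses are not given: they have to be found in the camera images.
- radio_grip (a point): Centre of the wing grip of the spring pin on the radio's slide: an upright dark steel bar 40 mm long, 12 thick, 28 tall, its centre 76 mm above the bench with the pin in. z is the upright pin axis, x runs along the bar's length, at the start along the slide; the point rises and turns with the grip. The spring pulls down with 4 N at the start, 11 N fully out; turning is light.
- radio_collar (a point): Top centre of the square steel collar (40 mm) under that grip, on the pin axis, 56 mm above the bench; x is the slide's direction. Its deep slot keeps the grip from turning until raised over 16 mm. A quarter turn either way lies a rest notch 4 mm deep, taking the pin's cross bar within 10 degrees; let go there, the grip stays 12 mm up. Within 65 mm of the axis nothing else is higher.
- radio_handle (a point): On the axis of the radio sled's handle, an upright black post 20 mm across, top 95 mm above the bench; this point is 75 mm above it. It stands at the sled's end nearer the robot. x (level) is the way the sled slides home, away from the robot, to the grey contact block. Pin axis: 143 mm along x, 54 along y from here at the start. Sled plate 18 mm high, radio's top at 50 mm.
- radio_pin (a joint): How far the radio slide's spring pin is pulled up, in m: 0 in (sled locked), 0.012 settled in the rest notch, 0.016 on top of the collar's rim, 0.028 at the upper stop. The pin leaves its hole in the sled at 0.007.
- radio_sled (a joint): Travel of the radio's sled, in m: 0 at the start, 0.070 at its stop with the radio against the contact block. It stays where it is left; moving it takes about 2 N when slow, once the pin is out; the pin blocks it otherwise.
- pack_pin (a joint): How far the spring pin of the other slide, the one that carries a battery pack (70 by 56 by 22 mm, no antenna), is pulled up, in m: 0 in, and it stays in.
- pack_handle (a point): The same point as radio_handle, on the battery pack's slide, which is of the same build. Not to be used.

How it is judged:
On the way:
1. the radio slide's pin is settled in its rest notch, let go, with the sled still at its start (value of joint radio_pin between 0.0105 and 0.0145 m and value of joint radio_sled below 0.01 m and contact force between the fingers and anything else below 0.3 N), for 0.2 s.
At the end, for the whole second after the job is handed in: The radio's sled is home against its contact block (within 10 mm of the 70 mm stop) and at rest, and its spring pin is still settled in the rest notch (10.5 to 14.5 mm out) (value of joint radio_sled above 0.06 m and value of joint radio_pin between 0.0105 and 0.0145 m and velocity of joint radio_sled below 0.01 m/s); the robot touches nothing.
It fails at once if the pin of the battery pack's slide is pulled up by more than 6 mm (value of joint pack_pin above 0.006 m).
It also fails if it takes over 54 s, if anything falls off the work surface, if the arm or the gripper's body presses on something with over 40 N, if the wrist force passes 120 N, or if a joint passes its speed limit or range.

## Working session

There is one attempt and no reset: what is moved stays moved. The work goes in short steps, Python scripts to look and compute and a shell command to move; the robot and the scene stay as the last step left them, time stands still between calls to the robot, and variables do not carry over. Pictures are saved under pics/ and viewed, at most 10 in all, crops included, and the job is handed in when it is done.

```bash
mkdir -p pics
python3 - <<'E'
from bench import ctrl
import cv2
s=ctrl.get_state()
print(s['time'],s['position'],s['tool_rot'],s['ft_force'],s['grip_width'],ctrl.grip_point_offset)
for n in("top","scene"):
    d=ctrl.get_image(n); cv2.imwrite(f'pics/{n}1.png',d['image'][:,:,::-1]); print(d['K'],d['k1'],d['world_to_cam'])
E
```

```text
0.0 [0.17503528 0.62541947 0.22143414] [-4.27118653e-01 -3.11228823e+00  3.02042683e-03] [ 1.04613506 -0.2640698   0.07962287] 0.9975556652579737 0.0187
[[413.61448631   0.         282.4232371 ]
 [  0.         413.61448631 207.49634328]
 [  0.           0.           1.        ]] -0.10688739410658009 [[-0.02225177 -0.99958522  0.01828247 -0.01769355]
 [-0.98473139  0.0187557  -0.17306739  0.55486042]
 [ 0.1726527  -0.02185437 -0.98474029  0.82975698]
 [ 0.          0.          0.          1.        ]]
[[418.01810337   0.         272.66561957]
 [  0.         418.01810337 209.79718611]
 [  0.           0.           1.        ]] -0.05974323230168848 [[ 0.84030788  0.54180692 -0.01810867 -0.44363385]
 [ 0.40282557 -0.64641401 -0.64798186 -0.16733127]
 [-0.36278675  0.53720963 -0.76144047  0.98018704]
 [ 0.          0.          0.          1.        ]]
```

View pics/top1.png

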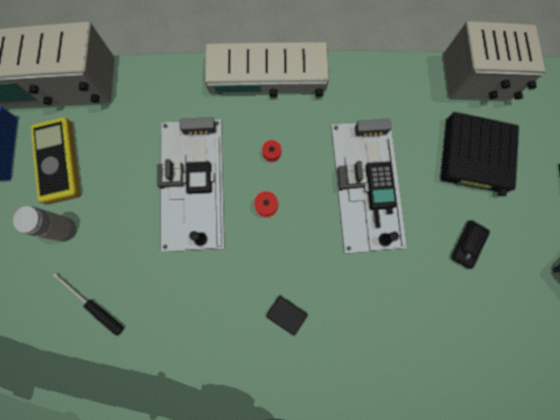

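View pics/scene1.png

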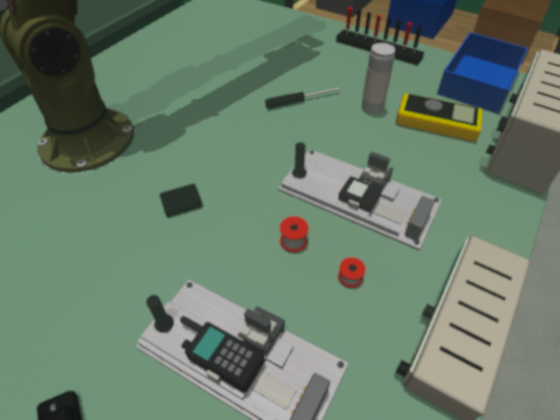

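The top view shows the radio's slide at the right: grip near (358,172), handle near (386,239), contact block near (374,127). The battery pack's slide is at the left, around (192,185). I'll enlarge the radio's slide.

Run:
```python
import cv2,numpy as np
a=cv2.imread('pics/top1.png')[115:255,325:415]; b=cv2.imread('pics/scene1.png')[280:360,135:295]
a=cv2.resize(a,None,fx=4,fy=4,interpolation=cv2.INTER_CUBIC); b=cv2.resize(b,None,fx=2.75,fy=2.75,interpolation=cv2.INTER_CUBIC)
c=np.zeros((560,800,3),np.uint8); c[:,:360]=a; c[:b.shape[0],360:]=b[:,:440]
cv2.imwrite('pics/c1.png',c)
```

```text
(no output)
```

View pics/c1.png

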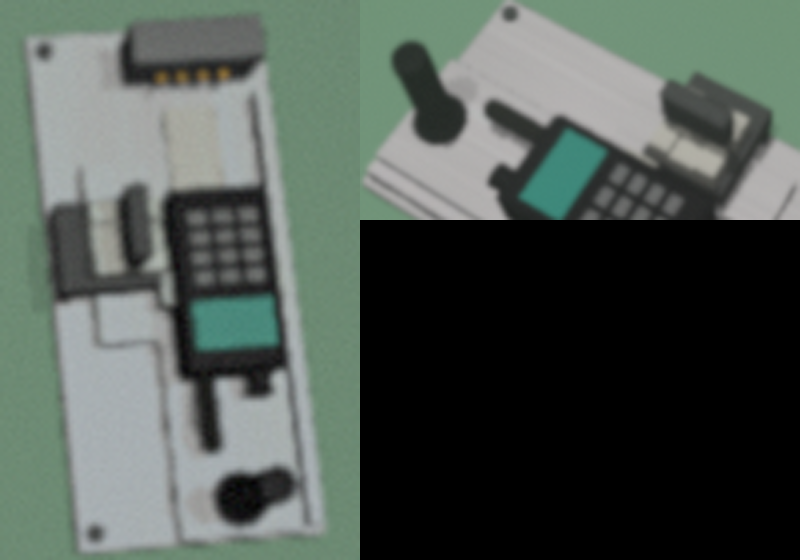

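```bash
cat > h.py <<'E'
import numpy as np,cv2
from bench import ctrl
def ray(d,uv,T):  # T: world_to_cam
    K=d['K']; D=np.array([d['k1'],0,0,0.])
    p=cv2.undistortPoints(np.array([[uv]],float),K,D)[0,0]
    R=T[:3,:3]; return -R.T@T[:3,3], R.T@np.array([p[0],p[1],1.])
def atz(d,uv,z,T):
    o,v=ray(d,uv,T); return o+v*(z-o[2])/v[2]
def tri(a,b):
    (o,v),(q,w)=a,b; v=v/np.linalg.norm(v); w=w/np.linalg.norm(w)
    P=np.eye(3)-np.outer(v,v);Q=np.eye(3)-np.outer(w,w)
    x=np.linalg.solve(P+Q,P@o+Q@q); return x,np.linalg.norm(P@(x-o))
E
python3 - <<'E'
from h import *
from scipy.spatial.transform import Rotation as R
t=ctrl.get_image('top');s=ctrl.get_image('scene')
for n,a,b,z in(('handle top',(395.2,236),(153.2,300.5),.095),('grip',(359.2,171.7),(258,320),.076)):
    print(n,atz(t,a,z,t['world_to_cam']),atz(s,b,z,s['world_to_cam']),tri(ray(t,a,t['world_to_cam']),ray(s,b,s['world_to_cam'])))
f=lambda c:atz(t,(325+c[0]/4,115+c[1]/4),.01,t['world_to_cam'])
for a,b in(((43,50),(95,533)),): 
    d=f(a)-f(b); print('dir deg',np.degrees(np.arctan2(d[1],d[0])),np.linalg.norm(d),f(a),f(b))
st=ctrl.get_state();print(st['time'],R.from_rotvec(st['tool_rot']).as_matrix().round(3), st['joint_positions'])
w=ctrl.get_image('wrist');print(w['hand_eye'],w['K'],w['k1'])
E
```

```text
handle top [ 0.48367888 -0.25379406  0.095     ] [ 0.48797718 -0.25153107  0.095     ] (array([ 0.48524134, -0.25259081,  0.09304833]), np.float64(0.0022175652581551213))
grip [ 0.62296756 -0.19185103  0.076     ] [ 0.62604115 -0.18823819  0.076     ] (array([ 0.62454192, -0.19011365,  0.07654869]), np.float64(0.002358669694492267))
dir deg 3.2543898743480737 0.2797332307922593 [ 0.7468402  -0.15769503  0.01      ] [ 0.46755809 -0.17357528  0.01      ]
0.2 [[-0.963  0.269 -0.   ]
 [ 0.269  0.963 -0.001]
 [-0.    -0.001 -1.   ]] [-1.28389789  0.32156742 -0.07008978  1.45119065  0.02262875  1.37078889
 -0.05689428]
[[ 3.48552238e-04 -9.51967448e-01 -3.06199046e-01  8.53359546e-02]
 [ 9.99999845e-01  4.64409536e-04 -3.05522104e-04  8.29723793e-04]
 [ 4.33048855e-04 -3.06198892e-01  9.51967463e-01 -1.62007368e-01]
 [ 0.00000000e+00  0.00000000e+00  0.00000000e+00  1.00000000e+00]] [[312.93526645   0.         280.47587443]
 [  0.         312.93526645 207.87369341]
 [  0.           0.           1.        ]] 0.0039873796666654165
```

Both views agree to about 4 mm, and the offset from handle to grip comes out at 143/54 mm as given. The slide's direction is +3.25°. I'll move toward the grip and take a closer look.

```bash
python3 -m handwheel '[{"x":-0.03,"y":-0.03,"wz":-4},{"x":-0.058,"y":-0.058,"wz":-8},{"x":-0.087,"y":-0.087,"wz":-12},{"x":-0.116,"y":-0.116,"wz":-16},{"x":-0.145,"y":-0.145,"wz":-18.9},{"x":-0.174,"y":-0.174,"wz":-18.9},{"x":-0.203,"y":-0.203,"wz":-18.9},{"x":-0.232,"y":-0.232,"wz":-18.9},{"x":-0.261,"y":-0.261,"wz":-18.9},{"x":-0.29,"y":-0.29,"wz":-18.9}]'
python3 - <<'E'
from h import *
from scipy.spatial.transform import Rotation as R
s=ctrl.get_state();M=R.from_rotvec(s['tool_rot']).as_matrix()
print(s['time'],s['position'],M.round(3),M.T@(np.array([.6245,-.190,.18])-s['position']),s['joint_positions'])
E
```

```text
0.25 [0.1750739  0.62573566 0.22203707] [[-0.963  0.269 -0.   ]
 [ 0.269  0.963 -0.001]
 [-0.    -0.001 -1.   ]] [-0.65252986 -0.66450246  0.04262472] [-1.28390394  0.32141353 -0.07012584  1.451059    0.0225952   1.37074247
 -0.05687647]invalid input at $[0]: expected keys x, y, z, wx, wy, wz
```

```bash
python3 -m handwheel '[{"x":-0.03,"y":-0.03,"z":0,"wx":0,"wy":0,"wz":-4},{"x":-0.058,"y":-0.058,"z":0,"wx":0,"wy":0,"wz":-8},{"x":-0.087,"y":-0.087,"z":0,"wx":0,"wy":0,"wz":-12},{"x":-0.116,"y":-0.116,"z":0,"wx":0,"wy":0,"wz":-16},{"x":-0.145,"y":-0.145,"z":0,"wx":0,"wy":0,"wz":-18.9},{"x":-0.174,"y":-0.174,"z":0,"wx":0,"wy":0,"wz":-18.9},{"x":-0.203,"y":-0.203,"z":0,"wx":0,"wy":0,"wz":-18.9},{"x":-0.232,"y":-0.232,"z":0,"wx":0,"wy":0,"wz":-18.9},{"x":-0.261,"y":-0.261,"z":0,"wx":0,"wy":0,"wz":-18.9},{"x":-0.29,"y":-0.29,"z":0,"wx":0,"wy":0,"wz":-18.9}]'
cat > st.py <<'E'
import sys
from h import *
from scipy.spatial.transform import Rotation as R
s=ctrl.get_state();M=R.from_rotvec(s['tool_rot']).as_matrix()
print(s['time'],s['position'],M.round(3).tolist(),s['joint_positions'].round(2) if hasattr(s['joint_positions'],'round') else s['joint_positions'])
if len(sys.argv)>3: print('tool shift',(M.T@(np.array(sys.argv[1:4],float)-s['position'])).round(4))
E
python3 st.py .6245 -.190 .18
```

```text
time: 1.08
position: [0.3769, 0.2667, 0.2228]
tool_rot: [-0.09, 3.14, 0.001]
ft_force: [-0.0, 0.1, 0.1]
grip_width: 1.0
grip_force: 0.0
1.0833 [0.3768599  0.26666619 0.22275834] [[-0.998, -0.057, 0.0], [-0.057, 0.998, 0.001], [-0.0, 0.001, -1.0]] [-0.87 -0.09  0.19  1.9   0.02  1.33  0.94]
tool shift [-0.2211 -0.4701  0.0425]
```

```bash
python3 -m handwheel '[{"x":-0.017,"y":-0.036,"z":0,"wx":0,"wy":0,"wz":0},{"x":-0.034,"y":-0.072,"z":0,"wx":0,"wy":0,"wz":0},{"x":-0.051,"y":-0.108,"z":0,"wx":0,"wy":0,"wz":0},{"x":-0.068,"y":-0.144,"z":0,"wx":0,"wy":0,"wz":0},{"x":-0.085,"y":-0.18,"z":0,"wx":0,"wy":0,"wz":0},{"x":-0.102,"y":-0.216,"z":0,"wx":0,"wy":0,"wz":0},{"x":-0.119,"y":-0.252,"z":0,"wx":0,"wy":0,"wz":0},{"x":-0.136,"y":-0.288,"z":0,"wx":0,"wy":0,"wz":0},{"x":-0.153,"y":-0.324,"z":0,"wx":0,"wy":0,"wz":0},{"x":-0.17,"y":-0.36,"z":0,"wx":0,"wy":0,"wz":0}]' | head -2;  python3 -m handwheel '[{"x":-0.017,"y":-0.036,"z":0.01,"wx":0,"wy":0,"wz":0},{"x":-0.034,"y":-0.072,"z":0.025,"wx":0,"wy":0,"wz":0},{"x":-0.051,"y":-0.11,"z":0.042,"wx":0,"wy":0,"wz":0},{"x":-0.051,"y":-0.11,"z":0.042,"wx":0,"wy":0,"wz":0},{"x":-0.051,"y":-0.11,"z":0.042,"wx":0,"wy":0,"wz":0},{"x":-0.051,"y":-0.11,"z":0.042,"wx":0,"wy":0,"wz":0}]' | head -2
python3 st.py .6245 -.190 .18
python3 - <<'E'
from h import *
d=ctrl.get_image('wrist');cv2.imwrite('pics/w1.png',d['image'][:,:,::-1])
E
```

```text
time: 1.92
position: [0.5672, -0.0828, 0.2229]
time: 2.42
position: [0.6235, -0.1878, 0.1801]
2.4167 [ 0.62346004 -0.18775079  0.18009701] [[-0.998, -0.056, -0.001], [-0.056, 0.998, 0.001], [0.001, 0.001, -1.0]] [-0.26  0.4   0.67  1.53 -0.25  1.31  2.06]
tool shift [-0.0009 -0.0023  0.0001]
```

View pics/w1.png

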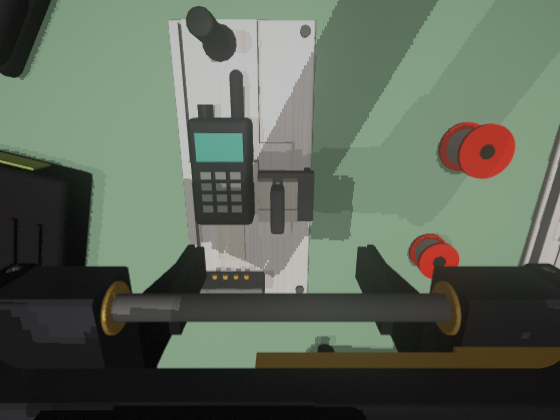

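The wrist view shows the grip at about (277,207), the handle top at (203,22), and the fingers either side of the grip. I'll enlarge it.

Run:
```python
import cv2
a=cv2.imread('pics/w1.png')[155:255,230:330]
cv2.imwrite('pics/c2.png',cv2.resize(a,None,fx=6,fy=6,interpolation=cv2.INTER_CUBIC))
```

```text
(no output)
```

View pics/c2.png

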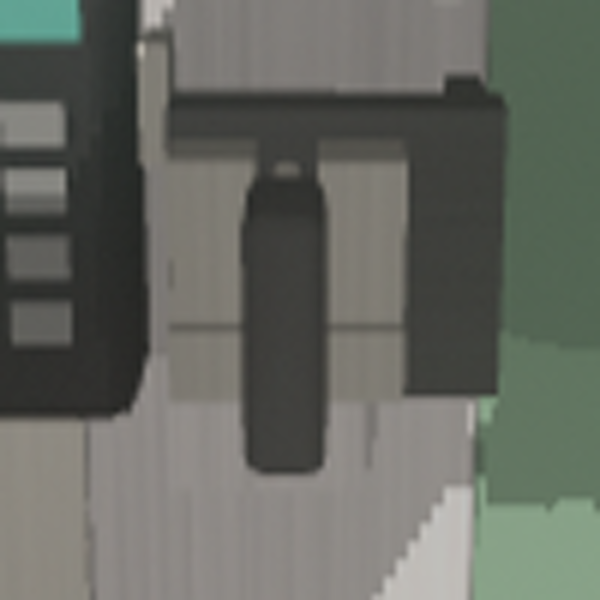

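Run:
```python
from h import *
from scipy.spatial.transform import Rotation as R
s=ctrl.get_state();d=ctrl.get_image('wrist')
T=np.eye(4);T[:3,:3]=R.from_rotvec(s['tool_rot']).as_matrix();T[:3,3]=s['position']
W=np.linalg.inv(T@d['hand_eye']); f=lambda x,y:(230+x/6-.4,155+y/6-.4)
c=atz(d,f(285,342),.090,W);a=atz(d,f(286,212),.09,W);b=atz(d,f(285,472),.09,W)
print(c,np.linalg.norm(a-b),np.degrees(np.arctan2(*(b-a)[[1,0]])))
l=atz(d,f(245,342),.09,W);r=atz(d,f(325,342),.09,W);print(np.linalg.norm(l-r))
print('shift',T[:3,:3].T@(np.array([c[0],c[1],.062])-s['position']))
```

```text
[ 0.62364957 -0.18847926  0.09      ] 0.03895500857747708 2.9712891914492303
0.011360086263991527
shift [ 0.00041624 -0.00200432  0.11885285]
```

```bash
python3 -m handwheel '[{"x":0,"y":-0.0015,"z":0.02,"wx":0,"wy":0,"wz":0},{"x":0,"y":-0.0015,"z":0.045,"wx":0,"wy":0,"wz":0},{"x":0,"y":-0.0015,"z":0.07,"wx":0,"wy":0,"wz":0},{"x":0,"y":-0.0015,"z":0.085,"wx":0,"wy":0,"wz":0},{"x":0,"y":-0.0015,"z":0.1,"wx":0,"wy":0,"wz":0},{"x":0,"y":-0.0015,"z":0.11,"wx":0,"wy":0,"wz":0},{"x":0,"y":-0.0015,"z":0.117,"wx":0,"wy":0,"wz":0},{"x":0,"y":-0.0015,"z":0.117,"wx":0,"wy":0,"wz":0},{"x":0,"y":-0.0015,"z":0.117,"wx":0,"wy":0,"wz":0}]' 0.04 30; python3 st.py .6236 -.1885 .062
```

```text
time: 3.27
position: [0.6243, -0.189, 0.0643]
tool_rot: [-0.091, 3.139, 0.0]
ft_force: [-0.2, -1.0, 0.2]
grip_width: 0.475
grip_force: 0.0
3.2667 [ 0.62431675 -0.18899363  0.06432996] [[-0.998, -0.058, 0.001], [-0.058, 0.998, 0.0], [-0.001, 0.0, -1.0]] [-0.23  0.5   0.63  1.64 -0.32  1.11  2.12]
tool shift [0.0007 0.0005 0.0023]
```

```bash
python3 -m handwheel '[{"x":0,"y":0,"z":0.002,"wx":0,"wy":0,"wz":0},{"x":0,"y":0,"z":0.002,"wx":0,"wy":0,"wz":0},{"x":0,"y":0,"z":0.002,"wx":0,"wy":0,"wz":0},{"x":0,"y":0,"z":0.002,"wx":0,"wy":0,"wz":0},{"x":0,"y":0,"z":0.002,"wx":0,"wy":0,"wz":0},{"x":0,"y":0,"z":0.002,"wx":0,"wy":0,"wz":0}]' 0 40; python3 st.py
```

```text
time: 3.77
position: [0.624, -0.1905, 0.0619]
tool_rot: [-0.089, 3.14, -0.002]
ft_force: [0.9, -1.1, 1.1]
grip_width: 0.134
grip_force: 40.0
3.7667 [ 0.6240202  -0.19051161  0.06190578] [[-0.998, -0.057, 0.001], [-0.057, 0.998, -0.001], [-0.001, -0.001, -1.0]] [-0.23  0.5   0.63  1.64 -0.32  1.1   2.12]
```

```bash
python3 -m handwheel '[{"x":0,"y":-0.001,"z":-0.004,"wx":0,"wy":0,"wz":0},{"x":0,"y":-0.001,"z":-0.008,"wx":0,"wy":0,"wz":0},{"x":0,"y":-0.001,"z":-0.012,"wx":0,"wy":0,"wz":0},{"x":0,"y":-0.001,"z":-0.016,"wx":0,"wy":0,"wz":0},{"x":0,"y":-0.001,"z":-0.02,"wx":0,"wy":0,"wz":0},{"x":0,"y":-0.001,"z":-0.022,"wx":0,"wy":0,"wz":0},{"x":0,"y":-0.001,"z":-0.022,"wx":0,"wy":0,"wz":0},{"x":0,"y":-0.001,"z":-0.022,"wx":0,"wy":0,"wz":0}]'; python3 st.py
```

```text
time: 4.43
position: [0.6238, -0.1905, 0.0832]
tool_rot: [0.09, -3.14, -0.0]
ft_force: [3.8, -1.5, -10.7]
grip_width: 0.136
grip_force: 40.0
4.4333 [ 0.62384804 -0.19047471  0.08324161] [[-0.998, -0.057, -0.0], [-0.057, 0.998, 0.0], [0.0, 0.0, -1.0]] [-0.23  0.48  0.64  1.62 -0.31  1.14  2.11]
```

```bash
python3 -m handwheel '[{"x":0,"y":0,"z":0,"wx":0,"wy":0,"wz":3},{"x":0,"y":0,"z":0,"wx":0,"wy":0,"wz":8},{"x":0,"y":0,"z":0,"wx":0,"wy":0,"wz":13},{"x":0,"y":0,"z":0,"wx":0,"wy":0,"wz":18},{"x":0,"y":0,"z":0,"wx":0,"wy":0,"wz":23},{"x":0,"y":0,"z":0,"wx":0,"wy":0,"wz":28},{"x":0,"y":0,"z":0,"wx":0,"wy":0,"wz":33},{"x":0,"y":0,"z":0,"wx":0,"wy":0,"wz":38},{"x":0,"y":0,"z":0,"wx":0,"wy":0,"wz":42},{"x":0,"y":0,"z":0,"wx":0,"wy":0,"wz":45}]'; python3 st.py
```

```text
time: 5.27
position: [0.6242, -0.1899, 0.0831]
tool_rot: [-1.123, -2.934, -0.001]
ft_force: [4.2, -1.1, -9.7]
grip_width: 0.133
grip_force: 40.0
5.2667 [ 0.62415424 -0.18986307  0.08313034] [[-0.744, 0.668, 0.0], [0.668, 0.744, 0.001], [0.0, 0.001, -1.0]] [-0.34  0.53  0.8   1.63 -0.41  1.16  1.39]
```

```bash
python3 -m handwheel '[{"x":0,"y":0,"z":0,"wx":0,"wy":0,"wz":3},{"x":0,"y":0,"z":0,"wx":0,"wy":0,"wz":8},{"x":0,"y":0,"z":0,"wx":0,"wy":0,"wz":14},{"x":0,"y":0,"z":0,"wx":0,"wy":0,"wz":20},{"x":0,"y":0,"z":0,"wx":0,"wy":0,"wz":26},{"x":0,"y":0,"z":0,"wx":0,"wy":0,"wz":32},{"x":0,"y":0,"z":0,"wx":0,"wy":0,"wz":38},{"x":0,"y":0,"z":0,"wx":0,"wy":0,"wz":43},{"x":0,"y":0,"z":0,"wx":0,"wy":0,"wz":45},{"x":0,"y":0,"z":0,"wx":0,"wy":0,"wz":45}]'; python3 st.py
```

```text
time: 6.1
position: [0.6247, -0.1897, 0.0832]
tool_rot: [2.157, 2.284, 0.001]
ft_force: [5.5, -1.3, -10.4]
grip_width: 0.132
grip_force: 40.0
6.1 [ 0.62470864 -0.18970995  0.08324256] [[-0.057, 0.998, 0.001], [0.998, 0.057, 0.0], [0.0, 0.001, -1.0]] [-0.45  0.6   0.96  1.63 -0.52  1.19  0.69]
```

```bash
python3 -m handwheel '[{"x":0,"y":0,"z":0.003,"wx":0,"wy":0,"wz":0},{"x":0,"y":0,"z":0.006,"wx":0,"wy":0,"wz":0},{"x":0,"y":0,"z":0.008,"wx":0,"wy":0,"wz":0},{"x":0,"y":0,"z":0.009,"wx":0,"wy":0,"wz":0},{"x":0,"y":0,"z":0.0095,"wx":0,"wy":0,"wz":0},{"x":0,"y":0,"z":0.0095,"wx":0,"wy":0,"wz":0},{"x":0,"y":0,"z":0.0095,"wx":0,"wy":0,"wz":0}]'; python3 st.py
```

```text
time: 6.68
position: [0.6247, -0.1898, 0.0742]
tool_rot: [2.155, 2.285, 0.003]
ft_force: [5.4, -0.3, -8.4]
grip_width: 0.136
grip_force: 40.0
6.6833 [ 0.62472058 -0.18984077  0.07420401] [[-0.058, 0.998, 0.001], [0.998, 0.058, 0.001], [0.001, 0.002, -1.0]] [-0.44  0.6   0.95  1.64 -0.53  1.18  0.69]
```

```bash
python3 -m handwheel '[{"x":0,"y":0,"z":0.0005,"wx":0,"wy":0,"wz":0},{"x":0,"y":0,"z":0.0005,"wx":0,"wy":0,"wz":0},{"x":0,"y":0,"z":0.0005,"wx":0,"wy":0,"wz":0},{"x":0,"y":0,"z":0.0005,"wx":0,"wy":0,"wz":0},{"x":0,"y":0,"z":0.0005,"wx":0,"wy":0,"wz":0},{"x":0,"y":0,"z":0.0005,"wx":0,"wy":0,"wz":0}]' 0.045; python3 -m handwheel '[{"x":0,"y":0,"z":-0.01,"wx":0,"wy":0,"wz":0},{"x":0,"y":0,"z":-0.03,"wx":0,"wy":0,"wz":0},{"x":0,"y":0,"z":-0.06,"wx":0,"wy":0,"wz":0},{"x":0,"y":0,"z":-0.09,"wx":0,"wy":0,"wz":0},{"x":0,"y":0,"z":-0.1,"wx":0,"wy":0,"wz":0},{"x":0,"y":0,"z":-0.1,"wx":0,"wy":0,"wz":0}]' | head -4
python3 - <<'E'
from h import *
d=ctrl.get_image('wrist');t=ctrl.get_image('scene')
a=d['image'][100:310,130:410,::-1];b=t['image'][260:400,110:350,::-1]
a=cv2.resize(a,(400,300));b=cv2.resize(b,(400,233),interpolation=cv2.INTER_CUBIC)
c=np.zeros((300,800,3),np.uint8);c[:,:400]=a;c[:233,400:]=b;cv2.imwrite('pics/c3.png',c)
E
python3 st.py
```

```text
time: 7.18
position: [0.6237, -0.1908, 0.0738]
tool_rot: [-2.157, -2.284, -0.0]
ft_force: [0.4, 0.0, -0.2]
grip_width: 0.481
grip_force: 0.0
time: 7.68
position: [0.6256, -0.1918, 0.1776]
tool_rot: [2.154, 2.28, 0.005]
ft_force: [-0.1, 0.1, -1.3]
7.7833 [ 0.62374855 -0.19032942  0.17339702] [[-0.057, 0.998, 0.0], [0.998, 0.057, 0.001], [0.001, 0.0, -1.0]] [-0.48  0.52  1.02  1.54 -0.45  1.34  0.64]
```

View pics/c3.png

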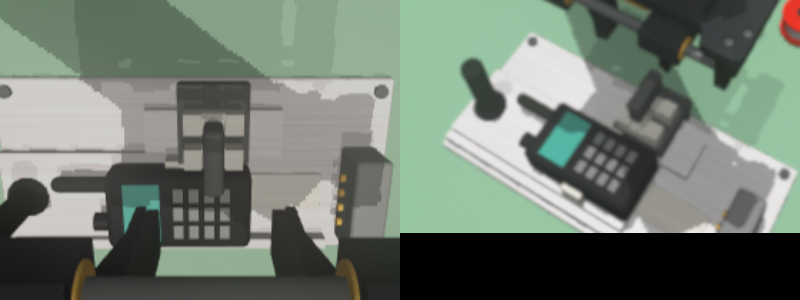

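The grip now stands across the slide on its own, raised in the notch, and the sled hasn't moved. The handle computed from the grip is at (0.484,-0.252), which agrees with the first measurement to about 1 mm. Next I move over it.

```bash
python3 -m handwheel '[{"x":-0.01,"y":-0.028,"z":0,"wx":0,"wy":0,"wz":0},{"x":-0.022,"y":-0.06,"z":0,"wx":0,"wy":0,"wz":0},{"x":-0.035,"y":-0.095,"z":0,"wx":0,"wy":0,"wz":0},{"x":-0.046,"y":-0.125,"z":0,"wx":0,"wy":0,"wz":0},{"x":-0.0535,"y":-0.143,"z":0,"wx":0,"wy":0,"wz":0},{"x":-0.0535,"y":-0.143,"z":0,"wx":0,"wy":0,"wz":0},{"x":-0.0535,"y":-0.143,"z":0,"wx":0,"wy":0,"wz":0},{"x":-0.0535,"y":-0.143,"z":0,"wx":0,"wy":0,"wz":0}]' 0.065|head -2; python3 st.py .484 -.252 .06
python3 - <<'E'
from h import *
from scipy.spatial.transform import Rotation as R
s=ctrl.get_state();d=ctrl.get_image('wrist');cv2.imwrite('pics/w3.png',d['image'][:,:,::-1])
T=np.eye(4);T[:3,:3]=R.from_rotvec(s['tool_rot']).as_matrix();T[:3,3]=s['position']
W=np.linalg.inv(T@d['hand_eye']);p=(W@np.array([.484,-.252,.095,1]))[:3]
print(cv2.projectPoints(p[None],np.zeros(3),np.zeros(3),d['K'],np.array([d['k1'],0,0,0]))[0])
E
```

```text
time: 8.45
position: [0.4847, -0.2507, 0.1727]
8.45 [ 0.48471523 -0.25073413  0.17272869] [[-0.059, 0.998, -0.001], [0.998, 0.059, 0.001], [0.001, -0.001, -1.0]] [-0.58  0.24  1.16  1.81 -0.23  1.24  0.7 ]
tool shift [-0.0013 -0.0007  0.1127]
[[[279.93603704 219.32046531]]]
```

View pics/w3.png

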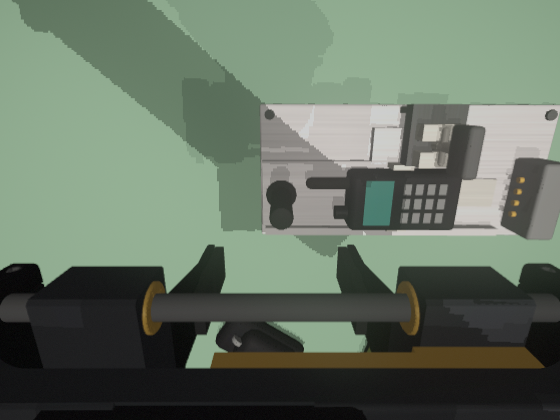

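The handle top is at (282,215) against a predicted (280,219), so they agree to about 2 mm. Joint 3 is near its limit, so I'll descend in two steps.

```bash
python3 -m handwheel '[{"x":0,"y":0,"z":0.015,"wx":0,"wy":0,"wz":0},{"x":0,"y":0,"z":0.035,"wx":0,"wy":0,"wz":0},{"x":0,"y":0,"z":0.055,"wx":0,"wy":0,"wz":0},{"x":0,"y":0,"z":0.06,"wx":0,"wy":0,"wz":0},{"x":0,"y":0,"z":0.06,"wx":0,"wy":0,"wz":0}]'|head -2; python3 st.py .484 -.252 .06
```

```text
time: 8.92
position: [0.4837, -0.2511, 0.1118]
8.9167 [ 0.48368008 -0.25108958  0.11181387] [[-0.058, 0.998, -0.004], [0.998, 0.058, -0.0], [-0.0, -0.004, -1.0]] [-0.52  0.32  1.11  1.88 -0.31  1.14  0.76]
tool shift [-0.0009  0.0005  0.0518]
```

```bash
python3 -m handwheel '[{"x":-0.0005,"y":0,"z":0.01,"wx":0,"wy":0,"wz":0},{"x":-0.0005,"y":0,"z":0.025,"wx":0,"wy":0,"wz":0},{"x":-0.0005,"y":0,"z":0.04,"wx":0,"wy":0,"wz":0},{"x":-0.0005,"y":0,"z":0.05,"wx":0,"wy":0,"wz":0},{"x":-0.0005,"y":0,"z":0.05,"wx":0,"wy":0,"wz":0},{"x":-0.0005,"y":0,"z":0.05,"wx":0,"wy":0,"wz":0}]'; python3 -m handwheel '[{"x":0,"y":0,"z":0,"wx":0,"wy":0,"wz":0},{"x":0,"y":0,"z":0,"wx":0,"wy":0,"wz":0},{"x":0,"y":0,"z":0,"wx":0,"wy":0,"wz":0},{"x":0,"y":0,"z":0,"wx":0,"wy":0,"wz":0},{"x":0,"y":0,"z":0,"wx":0,"wy":0,"wz":0},{"x":0,"y":0,"z":0,"wx":0,"wy":0,"wz":0},{"x":0,"y":0,"z":0,"wx":0,"wy":0,"wz":0}]' 0 15; python3 st.py
```

```text
time: 9.42
position: [0.4844, -0.2528, 0.0637]
tool_rot: [2.157, 2.284, -0.001]
ft_force: [0.0, -0.1, 0.2]
grip_width: 0.75
grip_force: 0.0
time: 10.0
position: [0.4843, -0.2526, 0.0636]
tool_rot: [2.157, 2.284, 0.0]
ft_force: [-0.9, -0.7, 0.3]
grip_width: 0.303
grip_force: 0.0
10.0 [ 0.48425248 -0.25259013  0.0636233 ] [[-0.057, 0.998, 0.0], [0.998, 0.057, 0.0], [0.0, 0.0, -1.0]] [-0.46  0.39  1.05  1.92 -0.39  1.06  0.82]
```

```bash
python3 -m handwheel '[{"x":0,"y":0,"z":0,"wx":0,"wy":0,"wz":0},{"x":0,"y":0,"z":0,"wx":0,"wy":0,"wz":0},{"x":0,"y":0,"z":0,"wx":0,"wy":0,"wz":0},{"x":0,"y":0,"z":0,"wx":0,"wy":0,"wz":0}]' ; python3 -m handwheel '[{"x":0,"y":0.005,"z":0,"wx":0,"wy":0,"wz":0},{"x":0,"y":0.012,"z":0,"wx":0,"wy":0,"wz":0},{"x":0,"y":0.02,"z":0,"wx":0,"wy":0,"wz":0},{"x":0,"y":0.028,"z":0,"wx":0,"wy":0,"wz":0},{"x":0,"y":0.036,"z":0,"wx":0,"wy":0,"wz":0},{"x":0,"y":0.044,"z":0,"wx":0,"wy":0,"wz":0},{"x":0,"y":0.05,"z":0,"wx":0,"wy":0,"wz":0},{"x":0,"y":0.055,"z":0,"wx":0,"wy":0,"wz":0},{"x":0,"y":0.06,"z":0,"wx":0,"wy":0,"wz":0},{"x":0,"y":0.06,"z":0,"wx":0,"wy":0,"wz":0}]'; python3 st.py
```

```text
time: 10.33
position: [0.4852, -0.2525, 0.0637]
tool_rot: [2.156, 2.283, 0.001]
ft_force: [4.0, 0.3, -2.7]
grip_width: 0.222
grip_force: 15.0
time: 11.17
position: [0.5458, -0.2492, 0.0636]
tool_rot: [2.155, 2.283, 0.001]
ft_force: [2.2, -0.3, 1.2]
grip_width: 0.22
grip_force: 15.0
11.1667 [ 0.54583262 -0.24916225  0.06359027] [[-0.058, 0.998, 0.002], [0.998, 0.058, -0.001], [-0.001, 0.002, -1.0]] [-0.39  0.51  0.98  1.79 -0.47  1.1   0.81]
```

```bash
python3 -m handwheel '[{"x":0,"y":0.003,"z":0,"wx":0,"wy":0,"wz":0},{"x":0,"y":0.006,"z":0,"wx":0,"wy":0,"wz":0},{"x":0,"y":0.008,"z":0,"wx":0,"wy":0,"wz":0},{"x":0,"y":0.01,"z":0,"wx":0,"wy":0,"wz":0},{"x":0,"y":0.011,"z":0,"wx":0,"wy":0,"wz":0},{"x":0,"y":0.011,"z":0,"wx":0,"wy":0,"wz":0},{"x":0,"y":0.011,"z":0,"wx":0,"wy":0,"wz":0}]'; python3 st.py
```

```text
time: 11.75
position: [0.5551, -0.2487, 0.0636]
tool_rot: [2.157, 2.284, 0.0]
ft_force: [-2.1, 0.9, 4.0]
grip_width: 0.227
grip_force: 15.0
11.75 [ 0.55513867 -0.24866549  0.06358327] [[-0.057, 0.998, 0.0], [0.998, 0.057, -0.0], [-0.0, 0.0, -1.0]] [-0.38  0.52  0.98  1.76 -0.48  1.11  0.81]
```

```bash
python3 -m handwheel '[{"x":0,"y":0,"z":0,"wx":0,"wy":0,"wz":0},{"x":0,"y":0,"z":0,"wx":0,"wy":0,"wz":0},{"x":0,"y":0,"z":0,"wx":0,"wy":0,"wz":0},{"x":0,"y":0,"z":0,"wx":0,"wy":0,"wz":0},{"x":0,"y":0,"z":0,"wx":0,"wy":0,"wz":0},{"x":0,"y":0,"z":0,"wx":0,"wy":0,"wz":0}]' 0.05; python3 -m handwheel '[{"x":0,"y":0,"z":-0.01,"wx":0,"wy":0,"wz":0},{"x":0,"y":0,"z":-0.03,"wx":0,"wy":0,"wz":0},{"x":0,"y":0,"z":-0.06,"wx":0,"wy":0,"wz":0},{"x":0,"y":0,"z":-0.09,"wx":0,"wy":0,"wz":0},{"x":0,"y":0,"z":-0.11,"wx":0,"wy":0,"wz":0},{"x":0,"y":0,"z":-0.12,"wx":0,"wy":0,"wz":0},{"x":0,"y":0,"z":-0.12,"wx":0,"wy":0,"wz":0},{"x":0,"y":0,"z":-0.12,"wx":0,"wy":0,"wz":0}]'
python3 - <<'E'
from h import *
d=ctrl.get_image('wrist');cv2.imwrite('pics/w4.png',d['image'][:,:,::-1])
E
python3 st.py
```

```text
time: 12.25
position: [0.5552, -0.2484, 0.0634]
tool_rot: [2.157, 2.284, 0.0]
ft_force: [0.4, -0.1, -0.6]
grip_width: 0.546
grip_force: 0.0
time: 12.92
position: [0.5551, -0.2483, 0.1834]
tool_rot: [-2.157, -2.284, -0.001]
ft_force: [0.0, 0.6, -1.0]
grip_width: 0.573
grip_force: 0.0
12.9667 [ 0.55454768 -0.24798953  0.1823965 ] [[-0.057, 0.998, -0.001], [0.998, 0.057, 0.001], [0.001, -0.001, -1.0]] [-0.46  0.4   1.07  1.65 -0.36  1.31  0.73]
```

View pics/w4.png

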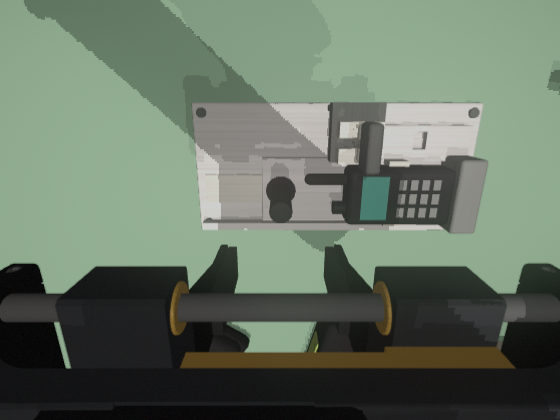

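The radio (right edge near column 450) is against the contact block. The handle is at (281,210), and the grip at (371,148) is still across the slide and raised. The robot is clear, so I'm handing in.

```bash
python3 -c "
from bench import ctrl
print(ctrl.close_job())"
```

```text
the job is handed in; nothing more can be done
None
```

The job is handed in at about 13 s: the radio's pin is parked in its rest notch, its sled is home against the contact block after about 70 mm of travel, and the battery pack's slide was never touched; the hand-in call returned no verdict.

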